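# Unlock a locating pin and hold it half drawn for checking

### The arm

A 7-joint arm with a two-finger parallel gripper is mounted at the origin on the work surface. World frame = base frame: x ahead of the robot, y to its left, z up, the work surface at z = 0. Lengths are in mm, angles in rad, forces in N, time in s.
With the tool pointing down it reaches from about 425 to 925 mm from the base axis. Payload 6.8 kg.
Tool frame: the origin (TCP) lies midway between the tips of the shut fingers; the grasp point (between the pads) lies 19 mm behind it; z points along the fingers, y is the line along which they close (so a half turn about z gives the same grasp; the last joint's range is limited). The gripper opens to 88 mm and grips with 3 to 60 N. Pads are 20 mm wide; open, the fingers measure 115 mm over their backs; the gripper's body (75 mm by 178 mm) begins 61 mm behind the grasp point.
Start: joints at [-1.367, 0.477, 0.022, 1.555, -0.011, 1.109, -0.083], TCP at [207.068, 642.472, 222.664] pointing down, gripper open.
Joint ranges: [-2.96, 2.96], [-0.34, 2.1], [-1.41, 1.46], [0.24, 2.44], [-1.37, 4.51], [0.17, 1.92], [-2.96, 2.96]. Speed limits (rad/s): [2.39, 2.39, 3.14, 3.14, 3.14, 3.14, 3.14].

### API

Orientations are given as a rotation vector (axis times angle).
In Python, from workcell import r, optics, order, search_frame, tip_of gives the robot as it stands.
- The arm moves only by the tool jog_arm, never from a script. Its argument "targets" is a list of rows, each a list of 5 numbers: the closure, from 0 (fully open) to 1 (shut), then the shift along the world's x, y, z in m, then the turn about the world's z in rad. In form: [[fingers, x, y, z, turn], ...]. A call has 1 to 12 rows; each row is the pose to reach, as a shift and turn from the pose commanded when the call began; what a row does not reach only later rows make up. A row lasts 1/12 s, in which the tool goes at most 41.7 mm and 7.16 degrees, less where a joint would pass 70% of its speed; a pose out of reach is approached as far as the arm can. A call with a gripper value outside its range is refused whole. The fingers move at their own pace and stop on an object; "grip_force" is the grip in N (left out, the last holds). Time passes only in rows, so rows that repeat a pose let the fingers close. It gives the time, the measured TCP pose, the force, the opening and the grip force at its end, in the units of the state.
- r.get_obs(): the state, without advancing time (a new reading comes with each control period).
- optics.read_camera(name): name is "scene" or "side" or "wrist"; returns a dict with "frame" (400x640x3 uint8, red, green, blue), "z_map" (400x640 float32, mm along the optical axis (not along the pixel's ray), 0 where there is no reading), "camera_matrix" (3x3 intrinsics, pixels), "R" (3x3) and "t" (3): a world point X has camera coordinates R X + t; the wrist camera has in their place "mount" (4x4, takes a point from camera to tool coordinates, whose origin is the TCP and whose axes are the flange's). Camera axes: x right, y down, z forward; pixel columns grow to the right and rows downward; lengths in mm; the calibration is good to about 2 mm. A picture is of the moment at which its call begins: read the wrist's pose just before it.
- order.finish_job(): hands the job in; it is judged then, once.
Trained networks look in a picture, given as the dict that the camera call returned (one of the last four; its "shot" number tells which), for a name from the list of things; names that differ only in an ending like _2 or _b are one class to them, and where a whole thing is asked for, a point or a joint stands for the part that bears it (a point fixed in the world has none). Each returns a list of dicts, best first, with "confidence" (0 to 1); they miss things now and then, are a little off and sometimes report something else, mostly with a low value. They report only what shows in the picture. A call takes as long as a camera call. They do not tell look-alikes from the thing itself.
- search_frame(picture, thing): "point" ([x, y, z] in mm, in the coordinates of the camera as it stood for that picture, good to about 4 mm: the middle of the surface that is visible of it).
- tip_of(picture, thing): "point" ([x, y, z] in mm, in the coordinates of the camera as it stood for that picture, good to about 4 mm: a listed point, or the origin of a listed thing).
The state is a dict: "time": time; "joints": joint angles; "joint_velocities": joint speeds; "tau": joint torques, N m; "eef_pos": TCP position; "tool_rot": TCP orientation; "contact_force": force on the tool from outside, world axes, zero at the start; "torque": the same for the moment, N m; "grip_width": opening from 0.0 (shut) to 1.0 (fully open); "gripper_force": force on a finger pad.
Only numpy, scipy, OpenCV 4.12 (cv2) and the standard library are available. Lean on these libraries where they do the work, as an engineer would, in place of code of your own. Each camera call takes 0.05 s, during which the arm holds its last target. There are 200 camera calls.

### The job

Take the green-handled key from the white stand, turn the slotted brass screw a quarter turn anticlockwise with it so that the blue keeper swings off the pin's flange, and put the key back in its stand. Then grip the steel locating pin by its knob and draw it straight up until the whole red band shows above the block while its lower end stays in the bore, and finish while still holding it there so that I can measure it. Turn the screw only with the key, and leave everything else alone.

Things in the scene. Friction and masses are not known exactly. Their poses are not given: they have to be found in the camera images.
- fixture: Fixed. Aluminium plate 130 (x) x 220 (y) x 12 mm, carrying a grey block 70 (x) x 110 (y) mm whose flat top is 70 mm above the bench, and a low clamp at each end of the block (at most 48 mm above the bench). In its own frame the bore is at x 0, y +19 mm and the screw at x 0, y -19 mm. Origin: centre of the plate's underside, on the bench; z up.
- bore (a point): Centre of the bore's mouth, on the block's top face. The bore is upright, 21 mm in diameter, 56 mm deep. Axes as the fixture.
- lock (a joint): Angle of the slotted screw with the blue keeper, rad. It starts between 0 and 0.2, grows anticlockwise seen from above and stops at 1.65. At 0 the keeper points from the screw to the pin (along the fixture's +y) and blocks the flange 1.5 mm above it; at 1.3 and more it is clear, pointing to the fixture's -x side. Stays where it is left (friction about 0.05 N m).
- lock_slot (a point): Centre of the screw's slot, level with the top of the brass head, 94.5 mm above the bench. Head 28 mm in diameter. The slot is open at both ends, 8 mm wide and 8 mm deep, and runs along this frame's x axis, as does the keeper (14 mm wide, reaching 24 mm from the screw's axis, 77.5 to 82.5 mm above the bench). z up; turns with the screw.
- pin: Loose steel pin, about 0.25 kg. Origin: on its axis at the flange's underside; z up along the pin. Below it the round shaft, 20 mm in diameter, reaches 55 mm down (last 3 mm tapered), with a red band 14 to 22 mm below the flange. Above: flange 40 mm in diameter and 6 mm thick, then the knob, 22 mm in diameter, from 6 to 56 mm above the origin. Starts fully home: flange on the block's top, 70 mm above the bench.
- key: Loose key, about 0.12 kg, standing in its stand blade down. Origin: centre of the blade's lower edge; z up along the key; blade 20 mm wide along its y, 4 mm thick along its x, 14 mm long. Then a 12 mm round shank; a black collar 36 mm in diameter from 52 to 57 mm above the origin, which rests on the stand; and a green handle 16 (x) x 28 (y) mm from 57 to 111 mm above the origin.
- key_handle (a point): On the key, the middle of the green handle, 86 mm above the blade's edge. Axes as the key.
- stand: Fixed white block 60 (x) x 160 (y) x 60 mm high. Origin: centre of its underside; z up.
- stand_hole (a point): Centre of the key's hole at the stand's top, 60 mm above the bench. Hole 16 (x) x 26 mm (y), 55 mm deep; the key stands in it with its collar on the top face, its axes as the stand's (or half a turn from them). Axes as the stand.
- cutter_a: Left alone: end mill, 12 mm round, 68 mm long, standing in the stand 52 mm to the -y side (stand frame) of the key, 13 mm showing. Origin: centre of its lower end.
- cutter_b: Left alone: like cutter_a, 52 mm to the +y side (stand frame) of the key. Origin: centre of its lower end.
- wrench: Left alone: open-ended steel wrench, 160 mm long, lying flat along its own x. Origin: underside, middle.
- caliper: Left alone: slide caliper, 190 mm long along its own x, 13 mm high, lying flat. Origin: underside, middle of the beam.
- insert_box: Left alone: closed blue plastic box 70 x 50 x 30 mm. Origin: centre of its underside.
- mouse: Left alone: black computer mouse 100 x 60 x 22 mm. Origin: centre of its underside.
- sample: Left alone: aluminium ring, outer diameter 60, hole 30, height 18 mm, lying flat. Origin: centre of its underside.
Things that resemble listed ones, but are neither listed nor needed, are in the scene too. Leave any orange or purple look-alike of the pin alone. Leave any purple look-alike of the stand alone.

How it is judged:
By the outcome, as a careful person would: the job done as asked, in the order asked, and still so for the second after the job is handed in, while the arm keeps its last pose, push and grip.
It also fails if it takes over 59 s, if anything falls off the work surface, if the arm or the gripper's body presses on something with over 40 N, if the wrist force passes 120 N, or if a joint passes its speed limit or range.

## Working session

There is one attempt and no reset: what is moved stays moved. The work goes in short steps, Python scripts to look and compute and a tool call to move; the robot and the scene stay as the last step left them, time stands still between calls to the robot, and variables do not carry over. Pictures are saved under pics/ and viewed, at most 10 in all, crops included, and the job is handed in when it is done.

Besides the shell and the picture viewer there is one more tool, called after ">>>" as name(argument=value, ...) on one line, values as JSON. jog_arm: Moves the arm, as the interface text tells. Its arguments: {"type":"object","properties":{"targets":{"type":"array","items":{"type":"array","items":{"type":"number"}}},"grip_force":{"type":"number"}},"required":["targets"]}

```bash
mkdir -p pics; cat > h.py <<'E'
import numpy as np, cv2
from workcell import r, optics, order, search_frame, tip_of
from scipy.spatial.transform import Rotation as Ro
def shot(n):
    o=r.get_obs(); p=optics.read_camera(n)
    if n=="wrist":
        M=np.array(p["mount"]); T=np.eye(4); T[:3,:3]=Ro.from_rotvec(o["tool_rot"]).as_matrix(); T[:3,3]=o["eef_pos"]; p["W"]=T@M
    else:
        W=np.eye(4); R=np.array(p["R"]); W[:3,:3]=R.T; W[:3,3]=-R.T@np.array(p["t"]); p["W"]=W
    return p
def tow(p,x): return p["W"][:3,:3]@np.array(x)+p["W"][:3,3]
def pix(p,x):
    q=p["camera_matrix"]@np.array(x); return (q[:2]/q[2]).round()
def cloud(p):
    z=p["z_map"]; K=p["camera_matrix"]; v,u=np.indices(z.shape)
    c=np.stack([(u-K[0,2])/K[0,0]*z,(v-K[1,2])/K[1,1]*z,z],-1)
    w=c@p["W"][:3,:3].T+p["W"][:3,3]; w[z==0]=np.nan; return w
def save(p,name,crop=None,s=1):
    im=p["frame"][...,::-1]
    if crop: u0,v0,u1,v1=crop; im=im[v0:v1,u0:u1]
    cv2.imwrite("pics/"+name,cv2.resize(im,None,fx=s,fy=s,interpolation=cv2.INTER_CUBIC))
def find(p,things,f):
    for t in things:
        for d in f(p,t)[:4]: print(t,f.__name__,round(d["confidence"],2),pix(p,d["point"]),tow(p,d["point"]).round(1))
E
cat > a.py <<'E'
from h import *
for n in ["scene","side"]:
    p=shot(n); save(p,n+"0.png"); print(n,p["W"].round(2).tolist())
    find(p,["key_handle","stand_hole","bore","lock_slot","pin","fixture","cutter_a"],tip_of)
print(r.get_obs())
E
python3 a.py
```

```text
scene [[0.7, 0.61, -0.37, 1037.12], [0.72, -0.6, 0.35, -492.53], [-0.0, -0.51, -0.86, 1223.69], [0.0, 0.0, 0.0, 1.0]]
key_handle call 0.51 [271. 221.] [ 535.7 -176.3   94.6]
stand_hole call 0.77 [273. 227.] [ 536.  -175.3   58.6]
stand_hole call 0.55 [239. 176.] [ 354.3 -138.3   62.8]
bore call 0.56 [361. 136.] [500.6 199.3  69.5]
bore call 0.19 [286. 220.] [ 520.5 -120.7    4.6]
lock_slot call 0.65 [352. 139.] [499.4 160.5  90.6]
pin call 0.83 [392. 166.] [624.6 197.7  51. ]
pin call 0.62 [336. 109.] [367.8 231.7  49.4]
fixture call 0.82 [357. 152.] [498.9 189.1   1. ]
cutter_a call 0.61 [263. 252.] [ 548.6 -228.7    6.5]
cutter_a call 0.41 [272. 221.] [ 535.9 -176.1   93.6]
cutter_a call 0.36 [285. 220.] [ 519.8 -123.3    7.5]
side [[-0.98, -0.13, 0.15, 386.16], [-0.2, 0.63, -0.75, 734.24], [0.0, -0.76, -0.65, 701.42], [0.0, 0.0, 0.0, 1.0]]
key_handle call 0.44 [335. 155.] [ 529.8 -179.2   94.5]
key_handle call 0.31 [254. 223.] [7.139e+02 6.120e+01 2.000e-01]
stand_hole call 0.77 [332. 166.] [ 537.2 -169.9   58.5]
stand_hole call 0.76 [392. 180.] [ 352.1 -142.3   55.3]
bore call 0.
[... 382 characters left out ...]
e': 0.8, 'joints': array([-1.36709073,  0.4770077 ,  0.02235352,  1.55537793, -0.0114712 ,
        1.1093003 , -0.08312961]), 'joint_velocities': array([0.000485  , 0.00024593, 0.00020377, 0.0003343 , 0.00030656,
       0.00210571, 0.00042859]), 'tau': array([ 1.11189227e-04, -5.82656980e+01,  1.53228968e+00, -2.72922868e+01,
       -5.45431394e-02,  1.00409865e-02,  1.70732591e-05]), 'eef_pos': array([207.05625927, 642.48708073, 222.66718224]), 'tool_rot': array([-4.87794795e-01, -3.10348520e+00, -5.55553034e-05]), 'contact_force': array([ 0.30447116, -0.00669171,  0.03630056]), 'torque': array([-0.00775287, -0.03853575,  0.02603135]), 'gripper_force': 0.0, 'grip_width': 0.9979305401681319}
```

View pics/scene0.png

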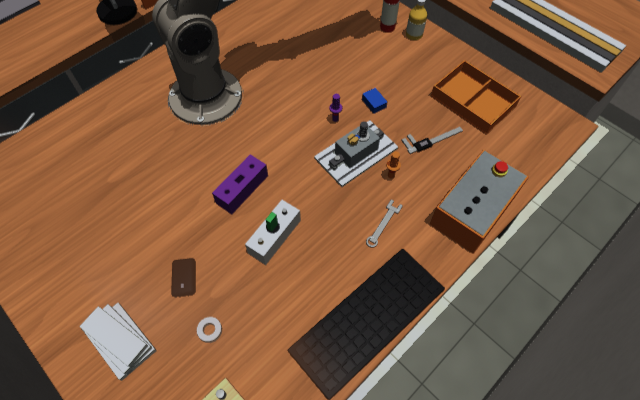

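View pics/side0.png

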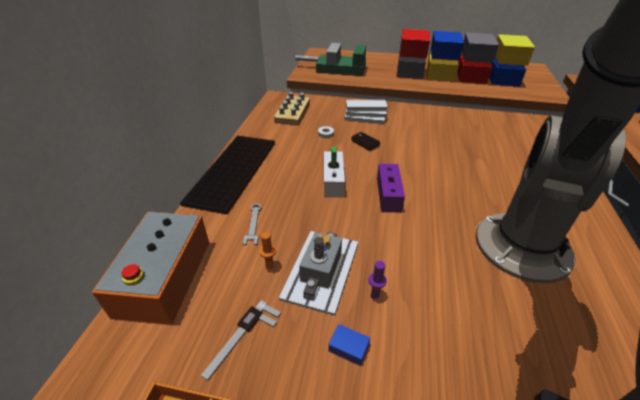

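The real targets, in scene0: the white stand holding the green key at (272,222), not the purple stand at (240,183). The steel pin is on the grey block at (363,132); the orange pin at (393,165) and purple pin at (336,108) are look-alikes. I'll go over the fixture first for a close look, since it's on the way.

>>> jog_arm(targets=[[0,0.29,-0.46,0.13,-1.25],[0,0.29,-0.46,0.13,-1.25],[0,0.29,-0.46,0.13,-1.25],[0,0.29,-0.46,0.13,-1.25],[0,0.29,-0.46,0.13,-1.25],[0,0.29,-0.46,0.13,-1.25],[0,0.29,-0.46,0.13,-1.25],[0,0.29,-0.46,0.13,-1.25],[0,0.29,-0.46,0.13,-1.25],[0,0.29,-0.46,0.13,-1.25],[0,0.29,-0.46,0.13,-1.25],[0,0.29,-0.46,0.13,-1.25]])

```text
time: 1.8
eef_pos: [467.0, 229.3, 339.8]
tool_rot: [-2.212, -2.231, -0.002]
contact_force: [1.1, 1.5, -0.1]
grip_width: 1.002
gripper_force: 0.0
```

>>> jog_arm(targets=[[0,0.07,-0.11,0.03,0],[0,0.07,-0.11,0.03,0],[0,0.07,-0.11,0.03,0],[0,0.07,-0.11,0.03,0]])

```text
time: 2.13
eef_pos: [539.6, 113.7, 371.1]
tool_rot: [2.219, 2.218, 0.004]
contact_force: [1.0, -0.2, 0.6]
grip_width: 0.998
gripper_force: 0.0
```

```bash
cat > b.py <<'E'
from h import *
import sys
p=shot("wrist"); save(p,sys.argv[1]); print(p["W"].round(2).tolist(), r.get_obs()["eef_pos"].round(1))
np.save("cl_"+sys.argv[1][:-4],cloud(p)); np.save("im_"+sys.argv[1][:-4],p["frame"])
find(p,sys.argv[2:],tip_of)
E
python3 b.py w1.png bore lock_slot pin fixture stand_hole key_handle cutter_a
```

```text
[[1.0, -0.0, 0.0, 539.43], [-0.0, -0.96, -0.28, 188.94], [0.0, 0.28, -0.96, 533.73], [0.0, 0.0, 0.0, 1.0]] [539.1 115.1 370.6]
lock_slot call 0.66 [291. 136.] [490.9 163.7  92.5]
pin call 0.96 [297. 110.] [499.5 201.8  69.8]
pin call 0.77 [380. 113.] [628.  197.6  51.9]
pin call 0.77 [210.  89.] [365.7 233.1  56. ]
fixture call 0.91 [300. 123.] [496.8 181.   -1.5]
key_handle call 0.55 [324. 330.] [ 538.5 -177.7   94.2]
```

View pics/w1.png

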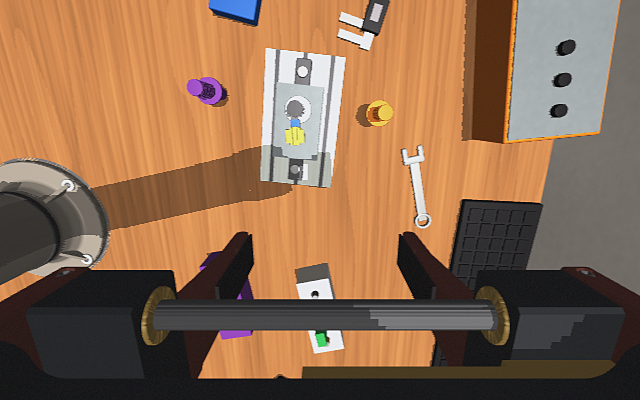

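Wrist view: fixture at (300,118) yawed slightly clockwise, knob (294,108), brass screw (295,135). The stand is partly hidden at (320,310) and yawed slightly anticlockwise. Next I'll fit geometry from the depth map.

```bash
cat > fit.py <<'E'
import numpy as np,cv2
def rect(c,z0,z1,xy,rad):
    m=(c[...,2]>z0)&(c[...,2]<z1)&(np.hypot(c[...,0]-xy[0],c[...,1]-xy[1])<rad)
    q=c[m][:,:2].astype(np.float32)
    return len(q),cv2.minAreaRect(q),q.mean(0).round(1),np.median(c[m][:,2]).round(1)
E
python3 - <<'E'
from fit import *
c=np.load("cl_w1.npy"); im=np.load("im_w1.npy")
print("plate",rect(c,8,16,(499,183),135)); print("block",rect(c,66,74,(499,183),80))
print("brass",rect(c,91,98,(497,163),25)); print("knob",rect(c,122,130,(500,202),25))
print("stand",rect(c,55,64,(537,-174),95)); print("key",rect(c,110,124,(537,-174),30))
cv2.imwrite("pics/c1.png",cv2.resize(im[80:160,250:350][...,::-1],None,fx=6,fy=6,interpolation=cv2.INTER_CUBIC))
E
```

```text
plate (5861, ((465.96624755859375, 186.68556213378906), (220.29568481445312, 196.79945373535156), 83.94686889648438), array([502.5, 192.5], dtype=float32), np.float64(12.7))
block (2480, ((499.0719299316406, 183.2356414794922), (109.96841430664062, 70.13003540039062), 83.90719604492188), array([499.4, 184. ], dtype=float32), np.float64(70.7))
brass (202, ((497.0880432128906, 164.86099243164062), (24.36006736755371, 26.842754364013672), 89.91995239257812), array([497.3, 164.7], dtype=float32), np.float64(95.1))
knob (221, ((501.4583435058594, 202.00697326660156), (20.62409019470215, 20.791528701782227), 43.47746658325195), array([501.4, 202.1], dtype=float32), np.float64(126.6))
stand (1050, ((533.734619140625, -175.4863739013672), (60.226661682128906, 162.19879150390625), 11.530302047729492), array([ 533.3, -163.5], dtype=float32), np.float64(60.3))
key (153, ((534.917236328125, -175.64427185058594), (16.059886932373047, 28.527172088623047), 9.868839263916016), array([ 534.7, -173.7], dtype=float32), np.float64(119.0))
```

View pics/c1.png

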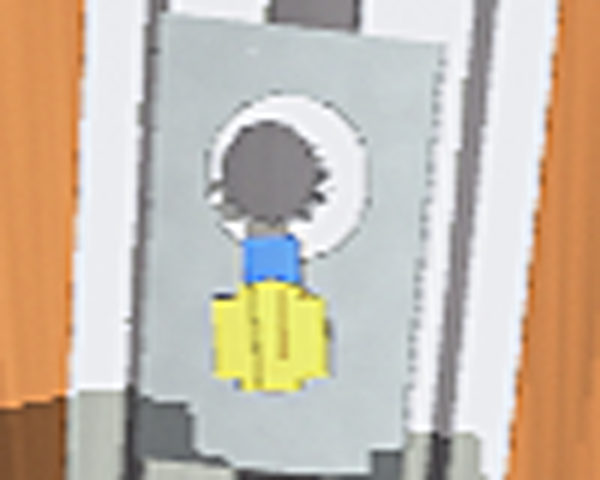

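>>> jog_arm(targets=[[0,0,-0.365,-0.02,0.1],[0,0,-0.365,-0.02,0.1],[0,0,-0.365,-0.02,0.1],[0,0,-0.365,-0.02,0.1],[0,0,-0.365,-0.02,0.1],[0,0,-0.365,-0.02,0.1],[0,0,-0.365,-0.02,0.1],[0,0,-0.365,-0.02,0.1],[0,0,-0.365,-0.02,0.1],[0,0,-0.365,-0.02,0.1],[0,0,-0.365,-0.02,0.1],[0,0,-0.365,-0.02,0.1]])

```text
time: 3.53
eef_pos: [536.9, -242.1, 348.5]
tool_rot: [-2.094, -2.34, -0.001]
contact_force: [-0.1, 0.5, -0.4]
grip_width: 0.998
gripper_force: 0.0
```

The fixture fits the given sizes: centre (499.1,183.2), yaw -6.1°, screw ≈(497.1,164.3), bore ≈(501.1,202.1). The crop shows the slot and keeper close to world +y, so the lock is at about 0.1. Next, the stand.

```bash
python3 b.py w2.png key_handle stand_hole; python3 - <<'E'
from fit import *
c=np.load("cl_w2.npy"); 
print("stand",rect(c,55,64,(535,-175),95)); print("key",rect(c,112,124,(535,-175),30)); print("collar",rect(c,62.5,68.5,(535,-175),25))
print("cutA",rect(c,70,77,(544,-227),15));print("cutB",rect(c,70,77,(526,-124),15))
E
```

```text
[[0.99, 0.11, 0.03, 529.07], [0.11, -0.96, -0.27, -167.72], [-0.0, 0.28, -0.96, 511.32], [0.0, 0.0, 0.0, 1.0]] [ 537.1 -241.5  348.6]
key_handle call 0.92 [327. 126.] [ 532.4 -176.8   94.1]
stand_hole call 0.73 [206.  89.] [ 354.9 -145.6   66.4]
stand_hole call 0.62 [328. 124.] [ 533.5 -173.7   60.8]
stand (3866, ((533.491455078125, -175.33949279785156), (60.055030822753906, 160.21047973632812), 11.570182800292969), array([ 532.5, -170.8], dtype=float32), np.float64(60.6))
key (266, ((534.1610107421875, -176.20944213867188), (15.856508255004883, 27.745750427246094), 12.19420051574707), array([ 534.1, -176.1], dtype=float32), np.float64(119.4))
collar (200, ((537.7489013671875, -173.83755493164062), (40.11158752441406, 43.174922943115234), 5.742311954498291), array([ 533.5, -174.5], dtype=float32), np.float64(65.6))
cutA (53, ((543.651123046875, -226.09368896484375), (10.578386306762695, 10.937512397766113), 7.183280944824219), array([ 543.7, -225.9], dtype=float32), np.float64(73.6))
cutB (62, ((522.5862426757812, -124.65025329589844), (11.289080619812012, 10.865227699279785), 6.607382297515869), array([ 523.1, -124.6], dtype=float32), np.float64(73.9))
```

View pics/w2.png

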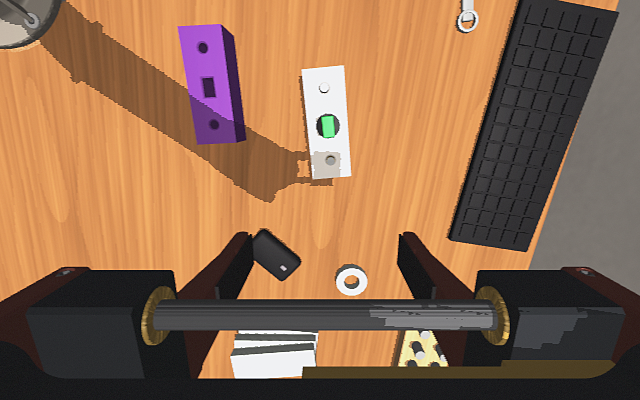

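w2 shows the white stand at (326,122) with the green handle at (328,126), and the purple stand at (208,85) clear of it. The stand fit has yaw 11.6° and hole ≈(533.4,-175.3), and the cutters are ±52 mm away as listed. Going down onto the handle.

>>> jog_arm(targets=[[0,-0.003,0.066,-0.1,0.095],[0,-0.003,0.066,-0.1,0.095],[0,-0.003,0.066,-0.1,0.095],[0,-0.003,0.066,-0.1,0.095],[0,-0.003,0.066,-0.14,0.095],[0,-0.003,0.066,-0.18,0.095],[0,-0.003,0.066,-0.21,0.095],[0,-0.003,0.066,-0.23,0.095],[0,-0.003,0.066,-0.25,0.095],[0,-0.003,0.066,-0.265,0.095],[0,-0.003,0.066,-0.273,0.095],[0,-0.003,0.066,-0.273,0.095]])

```text
time: 4.68
eef_pos: [533.3, -177.2, 75.2]
tool_rot: [-1.981, -2.436, 0.001]
contact_force: [-0.7, -0.5, 0.1]
grip_width: 0.998
gripper_force: 0.0
```

>>> jog_arm(targets=[[0,0.0005,0.001,0,0],[1,0.0005,0.001,0,0],[1,0.0005,0.001,0,0],[1,0.0005,0.001,0,0],[1,0.0005,0.001,0,0],[1,0.0005,0.001,0,0],[1,0.0005,0.001,0,0],[1,0.0005,0.001,0,0],[1,0.0005,0.001,0,0],[1,0.0005,0.001,0,0]], grip_force=45)

```text
time: 5.52
eef_pos: [533.9, -176.9, 75.9]
tool_rot: [-1.984, -2.436, 0.0]
contact_force: [0.7, -0.6, -0.5]
grip_width: 0.358
gripper_force: 0.0
```

>>> jog_arm(targets=[[1,0,0,0,0],[1,0,0,0,0],[1,0,0,0,0],[1,0,0,0,0],[1,0,0,0,0],[1,0,0,0,0]])

```text
time: 6.02
eef_pos: [533.9, -176.9, 75.9]
tool_rot: [-1.984, -2.436, 0.0]
contact_force: [0.2, -0.7, 0.0]
grip_width: 0.179
gripper_force: 45.0
```

Gripped: the opening is 15.8 mm against a 16 mm handle. Lifting, then going to a viewing pose short of the screw.

>>> jog_arm(targets=[[1,0,0,0.03,0],[1,0,0,0.06,0],[1,0,0,0.1,0],[1,0,0,0.14,0],[1,0,0,0.18,0],[1,0,0,0.18,0]])

```text
time: 6.52
eef_pos: [537.5, -178.9, 263.4]
tool_rot: [1.979, 2.427, 0.01]
contact_force: [0.5, -0.8, -1.0]
grip_width: 0.18
gripper_force: 45.0
```

>>> jog_arm(targets=[[1,-0.005,0.03,0,-0.05],[1,-0.01,0.065,0,-0.1],[1,-0.015,0.1,0,-0.15],[1,-0.02,0.135,0,-0.2],[1,-0.025,0.17,0,-0.204],[1,-0.03,0.2,0,-0.204],[1,-0.037,0.225,0,-0.204],[1,-0.037,0.245,0,-0.204],[1,-0.037,0.255,0,-0.204],[1,-0.037,0.255,0,-0.204],[1,-0.037,0.255,0,-0.204],[1,-0.037,0.255,0,-0.204]])

```text
time: 7.52
eef_pos: [497.1, 76.3, 255.8]
tool_rot: [2.224, 2.218, -0.001]
contact_force: [-0.6, -0.8, -0.4]
grip_width: 0.179
gripper_force: 45.0
```

```bash
python3 b.py w3.png lock_slot key; python3 - <<'E'
from fit import *
c=np.load("cl_w3.npy"); 
print("block",rect(c,66,74,(499,183),80)); print("brass",rect(c,91,98,(497,164),25)); print("keeper",rect(c,79,85,(499,180),25))
im=np.load("im_w3.npy"); w=np.hypot(c[...,0]-497,c[...,1]-164)<11
s=w&(c[...,2]<91)&(c[...,2]>83); q=c[s][:,:2]; print("slot floor",len(q),q.mean(0),cv2.fitLine(q.astype(np.float32),cv2.DIST_L2,0,.01,.01).ravel())
b=(im[...,2].astype(int)>im[...,0]+60)&(np.hypot(c[...,0]-499,c[...,1]-180)<25);q=c[b];print("blue",len(q),q.mean(0),cv2.minAreaRect(q[:,:2].astype(np.float32)))
# what hangs below the gripper
E
```

```text
[[1.0, -0.0, -0.0, 497.74], [-0.0, -0.96, -0.28, 151.43], [-0.0, 0.28, -0.96, 418.42], [0.0, 0.0, 0.0, 1.0]] [497.1  76.2 255.8]
lock_slot call 0.65 [321. 110.] [493.1 160.8  91.7]
lock_slot call 0.26 [331. 268.] [500.8  71.9 273.1]
key call 0.67 [328. 211.] [500.3  78.5 190.5]
block (4773, ((499.051513671875, 183.3196258544922), (110.24339294433594, 70.23094177246094), 83.92291259765625), array([499. , 184.2], dtype=float32), np.float64(70.7))
brass (382, ((497.1161193847656, 164.63241577148438), (26.597562789916992, 25.046302795410156), 0.02652805671095848), array([497.2, 164.4], dtype=float32), np.float64(95.1))
keeper (135, ((497.9882507324219, 185.72320556640625), (17.522432327270508, 15.960908889770508), 80.45985412597656), array([496.7, 183.5], dtype=float32), np.float64(83.1))
slot floor 163 [497.00445723 163.8177541 ] [ 2.5399294e-02 -9.9967736e-01  4.9700446e+02  1.6381775e+02]
blue 841 [499.53929228 174.95972382  87.01352389] ((501.8251953125, 177.85804748535156), (42.86711120605469, 45.200565338134766), 5.037598609924316)
```

View pics/w3.png

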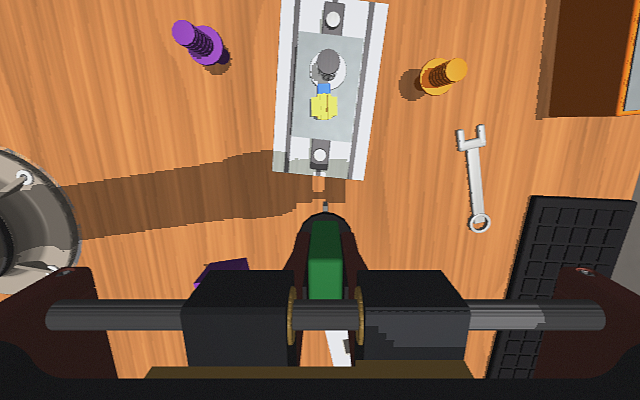

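w3: key hangs straight, blade tip at (325,207); brass at (323,107) with the slot near vertical (fit: 91.5°). Checking where the blade really is relative to the TCP.

```bash
python3 - <<'E'
import numpy as np
c=np.load("cl_w3.npy"); 
for z0,z1 in [(180,190),(190,202),(202,225),(225,238),(238,248),(248,290),(290,306)]:
    m=(c[...,2]>z0)&(c[...,2]<z1)&(np.hypot(c[...,0]-497,c[...,1]-76)<25)
    q=c[m]
    if len(q): print(z0,len(q),q.min(0).round(1),q.max(0).round(1),np.median(q,0).round(1))
E
```

```text
180 5 [495.9  86.1 188.4] [499.2  86.6 190. ] [497.5  86.6 188.9]
190 23 [495.9  83.8 192.1] [499.1  86.9 201.8] [497.5  86.6 198. ]
202 27 [496.   81.8 202.1] [500.6  86.7 204.2] [497.5  84.1 202.9]
238 511 [480.8  81.5 240.6] [514.1  95.  247.9] [497.6  89.8 245.3]
248 1674 [480.  83. 248.] [515.3  91.4 290. ] [498.   88.6 274.8]
290 2375 [478.4  69.6 290. ] [517.2  91.7 305.9] [497.6  86.  299.2]
```

>>> jog_arm(targets=[[1,0,0.03,0,0.028],[1,0,0.06,0,0.028],[1,-0.0005,0.088,0,0.028],[1,-0.0005,0.088,0,0.028],[1,-0.0005,0.088,-0.02,0.028],[1,-0.0005,0.088,-0.04,0.028],[1,-0.0005,0.088,-0.06,0.028],[1,-0.0005,0.088,-0.075,0.028],[1,-0.0005,0.088,-0.083,0.028],[1,-0.0005,0.088,-0.085,0.028],[1,-0.0005,0.088,-0.085,0.028],[1,-0.0005,0.088,-0.085,0.028]])

```text
time: 8.67
eef_pos: [497.1, 165.9, 171.7]
tool_rot: [2.19, 2.251, 0.002]
contact_force: [0.4, 0.5, -1.5]
grip_width: 0.181
gripper_force: 45.0
```

```bash
python3 b.py w4.png lock_slot; python3 - <<'E'
from h import *
o=r.get_obs(); print(o["tool_rot"],o["contact_force"])
c=np.load("cl_w4.npy")
for z0,z1 in [(91,98),(99,106),(106,114),(116,135)]:
    m=(c[...,2]>z0)&(c[...,2]<z1)&(np.hypot(c[...,0]-497,c[...,1]-164)<22); q=c[m]
    if len(q): print(z0,len(q),q.min(0).round(1),q.max(0).round(1),np.median(q,0).round(1))
E
```

```text
[[1.0, 0.03, 0.01, 495.34], [0.03, -0.96, -0.28, 240.84], [0.0, 0.28, -0.96, 334.49], [0.0, 0.0, 0.0, 1.0]] [497.2 166.1 171.9]
lock_slot call 0.94 [320. 214.] [493.4 161.4  93.9]
[2.19003908 2.25173506 0.00281205] [-0.21551821  0.68919075 -0.10774026]
91 339 [483.6 160.2  91. ] [509.9 177.2  96.9] [492.4 169.2  95.1]
99 4 [496.5 176.2 104.6] [499.  176.6 105.7] [497.7 176.4 104.9]
106 13 [495.7 176.1 107.3] [499.  176.6 113.9] [497.3 176.4 110.4]
116 36 [495.8 171.8 116.2] [500.5 176.7 120.6] [497.4 174.4 118.3]
```

>>> jog_arm(targets=[[1,-0.0004,-0.002,0,0],[1,-0.0004,-0.002,-0.004,0],[1,-0.0004,-0.002,-0.008,0],[1,-0.0004,-0.002,-0.011,0],[1,-0.0004,-0.002,-0.013,0],[1,-0.0004,-0.002,-0.0145,0],[1,-0.0004,-0.002,-0.0155,0],[1,-0.0004,-0.002,-0.0155,0],[1,-0.0004,-0.002,-0.0155,0]])

```text
time: 9.52
eef_pos: [496.1, 164.1, 155.4]
tool_rot: [2.19, 2.252, -0.0]
contact_force: [-0.6, -0.5, 0.0]
grip_width: 0.182
gripper_force: 45.0
```

>>> jog_arm(targets=[[1,0.0005,0,0,0.08],[1,0.0005,0,0,0.16],[1,0.0005,0,0,0.24],[1,0.0005,0,0,0.32],[1,0.0005,0,0,0.4],[1,0.0005,0,0,0.48],[1,0.0005,0,0,0.56],[1,0.0005,0,0,0.64],[1,0.0005,0,0,0.72],[1,0.0005,0,0,0.8],[1,0.0005,0,0,0.8],[1,0.0005,0,0,0.8]])

```text
time: 10.52
eef_pos: [496.7, 164.2, 155.5]
tool_rot: [1.144, 2.926, 0.001]
contact_force: [1.1, 0.3, -2.2]
grip_width: 0.179
gripper_force: 45.0
```

```bash
python3 - <<'E'
from h import *
o=r.get_obs(); print(o["joints"].round(2),o["torque"].round(2),o["contact_force"].round(1),o["eef_pos"].round(1))
E
```

```text
[-0.74  0.32  0.37  2.   -0.15  0.84  0.54] [ 0.19 -0.12 -0.04] [ 1.1  0.3 -2.2] [496.7 164.2 155.5]
```

>>> jog_arm(targets=[[1,0,0,0,0.08],[1,0,0,0,0.16],[1,0,0,0,0.24],[1,0,0,0,0.32],[1,0,0,0,0.4],[1,0,0,0,0.48],[1,0,0,0,0.56],[1,0,0,0,0.64],[1,0,0,0,0.71],[1,0,0,0,0.77],[1,0,0,0,0.77],[1,0,0,0,0.77]])

```text
time: 11.52
eef_pos: [496.8, 164.7, 155.6]
tool_rot: [-0.038, 3.141, 0.001]
contact_force: [0.9, 2.7, -1.5]
grip_width: 0.182
gripper_force: 45.0
```

```bash
python3 - <<'E'
from h import *
o=r.get_obs(); print(o["joints"].round(2),o["torque"].round(2),o["contact_force"].round(1),o["eef_pos"].round(1))
p=shot("scene"); c=cloud(p)
im=p["frame"].astype(int); b=(im[...,2]>im[...,0]+50)&(np.hypot(c[...,0]-497,c[...,1]-164)<35)
q=c[b]; print(len(q),np.median(q,0) if len(q) else 0)
m=np.abs(c[...,2]-80)<4; m&=b; print(m.sum(), c[m].min(0),c[m].max(0),c[m].mean(0)) if m.sum() else 0
E
```

```text
[-0.61  0.31  0.21  2.   -0.09  0.84  1.24] [ 0.83 -0.26 -0.01] [ 0.9  2.7 -1.5] [496.8 164.7 155.6]
2 [475.72026776 166.71331727  80.65986008]
2 [475.24367139 165.23866385  79.20867377] [476.19686413 168.18797069  82.11104639] [475.72026776 166.71331727  80.65986008]
```

>>> jog_arm(targets=[[1,0,0,0,-0.08],[1,0,0,0,-0.12],[1,0,0,0.005,-0.12],[1,0,0,0.012,-0.12],[1,0,0,0.03,-0.12],[1,0,0,0.06,-0.12],[1,0,0,0.1,-0.12],[1,0,0,0.1,-0.12]])

```text
time: 12.23
eef_pos: [500.1, 164.7, 262.9]
tool_rot: [0.146, 3.129, 0.008]
contact_force: [0.4, 0.2, -0.6]
grip_width: 0.179
gripper_force: 45.0
```

>>> jog_arm(targets=[[1,0,-0.02,0,-0.12],[1,0,-0.05,0,-0.24],[1,0,-0.09,0,-0.36],[1,0,-0.09,0,-0.48],[1,0,-0.09,0,-0.6],[1,0,-0.09,0,-0.72],[1,0,-0.09,0,-0.84],[1,0,-0.09,0,-0.96],[1,0,-0.09,0,-1.08],[1,0,-0.09,0,-1.2],[1,0,-0.09,0,-1.3],[1,0,-0.09,0,-1.3]])

```text
time: 13.23
eef_pos: [496.4, 73.6, 255.9]
tool_rot: [2.019, 2.406, 0.0]
contact_force: [0.2, 0.1, -1.8]
grip_width: 0.179
gripper_force: 45.0
```

```bash
python3 b.py w5.png ; python3 - <<'E'
from fit import *
from workcell import r
print(r.get_obs()["tool_rot"])
c=np.load("cl_w5.npy"); im=np.load("im_w5.npy").astype(int)
w=np.hypot(c[...,0]-497,c[...,1]-164)<11
s=w&(c[...,2]<91)&(c[...,2]>83); q=c[s][:,:2]; print("slot",len(q),q.mean(0),cv2.fitLine(q.astype(np.float32),cv2.DIST_L2,0,.01,.01).ravel())
b=(im[...,2]>im[...,0]+60)&(np.hypot(c[...,0]-497,c[...,1]-164)<30)&(abs(c[...,2]-82)<4); q=c[b]; print(len(q),q.mean(0),q.min(0),q.max(0))
for z0,z1 in [(180,190),(190,202)]:
    m=(c[...,2]>z0)&(c[...,2]<z1)&(np.hypot(c[...,0]-497,c[...,1]-76)<25); q=c[m]; print(z0,q.min(0).round(1),q.max(0).round(1))
cv2.imwrite("pics/c5.png",cv2.resize(im[30:230,240:400].astype(np.uint8)[...,::-1],None,fx=3,fy=3))
E
```

```text
[[0.98, 0.17, 0.05, 483.7], [0.17, -0.95, -0.27, 147.55], [0.0, 0.28, -0.96, 418.6], [0.0, 0.0, 0.0, 1.0]] [496.4  73.7 255.8]
[2.01272165e+00 2.41185648e+00 4.48910181e-05]
slot 153 [497.042646  164.6320367] [ 9.7670287e-01 -2.1459615e-01  4.9704263e+02  1.6463203e+02]
120 [478.25376195 168.24845942  83.04754392] [472.74640646 160.80027737  80.26120635] [484.03626162 175.58744864  84.91026791]
180 [494.1  83.7 187.9] [496.6  84.1 189.5]
190 [493.4  82.2 190.8] [496.6  84.5 201.9]
```

View pics/c5.png

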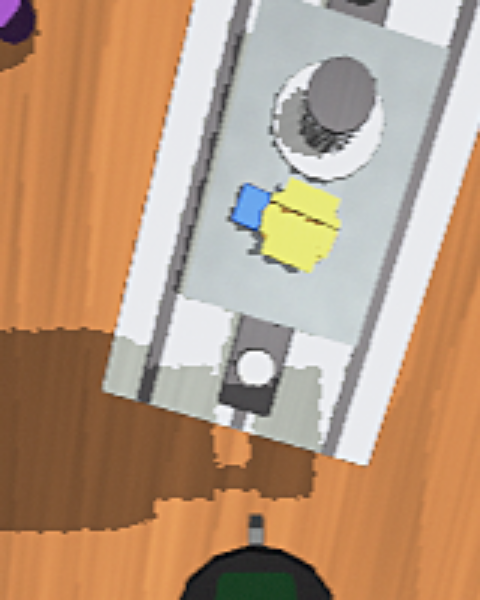

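Lock reads about 1.46 rad: in the crop the keeper at (252,205) points to the -x side, clear of the flange. Now the key goes back.

>>> jog_arm(targets=[[1,0.004,-0.03,0,0.024],[1,0.009,-0.06,0,0.024],[1,0.014,-0.095,0,0.024],[1,0.019,-0.13,0,0.024],[1,0.024,-0.165,0,0.024],[1,0.03,-0.2,0,0.024],[1,0.034,-0.225,0,0.024],[1,0.037,-0.242,0,0.024],[1,0.037,-0.25,0,0.024],[1,0.037,-0.25,0,0.024],[1,0.037,-0.25,0,0.024],[1,0.037,-0.25,0,0.024]])

```text
time: 14.28
eef_pos: [533.5, -174.2, 255.3]
tool_rot: [-1.982, -2.436, -0.001]
contact_force: [-0.3, 0.5, 0.1]
grip_width: 0.182
gripper_force: 45.0
```

>>> jog_arm(targets=[[1,0,0,-0.03,0],[1,0,0,-0.06,0],[1,0,0,-0.09,0],[1,0,0,-0.105,0],[1,0,0,-0.112,0],[1,0,0,-0.112,0],[1,0,0,-0.112,0]])

```text
time: 14.87
eef_pos: [534.1, -175.2, 144.1]
tool_rot: [1.984, 2.435, 0.001]
contact_force: [-0.0, -0.7, -0.8]
grip_width: 0.177
gripper_force: 45.0
```

```bash
python3 - <<'E'
from h import *
o=r.get_obs(); print(o["tool_rot"],o["eef_pos"])
for n in ["scene","side"]:
    p=shot(n); c=cloud(p)
    for z0,z1 in [(74,84),(86,112)]:
        m=(c[...,2]>z0)&(c[...,2]<z1)&(np.hypot(c[...,0]-533,c[...,1]+175)<17); q=c[m]
        if len(q): print(n,z0,len(q),q.min(0).round(1),q.max(0).round(1),np.median(q,0).round(1))
E
```

```text
[1.98402359e+00 2.43523450e+00 8.87273383e-04] [ 534.1006834  -175.19071783  144.09498078]
scene 74 9 [ 533.9 -184.    76.3] [ 540.1 -163.9   83.2] [ 536.9 -174.1   78.9]
scene 86 16 [ 535.2 -184.2   86.7] [ 542.3 -171.2  103.8] [ 540.  -179.    94.1]
side 74 3 [ 532.2 -182.5   76.2] [ 538.5 -163.7   82.3] [ 532.6 -166.8   76.5]
side 86 27 [ 530.1 -172.4   89.1] [ 540.3 -164.2  111.7] [ 533.9 -168.    99.1]
```

>>> jog_arm(targets=[[1,-0.0007,-0.001,0,0],[1,-0.0007,-0.001,0,0],[1,-0.0007,-0.001,-0.008,0],[1,-0.0007,-0.001,-0.016,0],[1,-0.0007,-0.001,-0.024,0],[1,-0.0007,-0.001,-0.03,0],[1,-0.0007,-0.001,-0.03,0]])

```text
time: 15.55
eef_pos: [531.6, -176.5, 111.5]
tool_rot: [-1.984, -2.432, 0.003]
contact_force: [0.7, -0.1, -1.2]
grip_width: 0.178
gripper_force: 45.0
```

>>> jog_arm(targets=[[1,0,0,0,0],[1,0,0,0,0],[1,0,0,0,0]])

```text
time: 15.8
eef_pos: [533.0, -177.1, 113.7]
tool_rot: [1.986, 2.434, 0.0]
contact_force: [-0.0, 0.5, -0.5]
grip_width: 0.182
gripper_force: 45.0
```

>>> jog_arm(targets=[[1,0,0.0008,-0.005,0],[1,0,0.0008,-0.012,0],[1,0,0.0008,-0.019,0],[1,0,0.0008,-0.026,0],[1,0,0.0008,-0.031,0],[1,0,0.0008,-0.035,0],[1,0,0.0008,-0.0365,0],[1,0,0.0008,-0.037,0],[1,0,0.0008,-0.037,0],[1,0,0.0008,-0.037,0]])

```text
time: 16.63
eef_pos: [533.0, -176.2, 76.7]
tool_rot: [1.986, 2.434, 0.0]
contact_force: [0.0, -0.5, -1.4]
grip_width: 0.175
gripper_force: 45.0
```

>>> jog_arm(targets=[[1,0,0,-0.0005,0],[1,0,0,-0.0005,0],[0,0,0,-0.0005,0],[0,0,0,-0.0005,0],[0,0,0,-0.0005,0],[0,0,0,-0.0005,0],[0,0,0,-0.0005,0],[0,0,0,-0.0005,0],[0,0,0,-0.0005,0],[0,0,0,-0.0005,0],[0,0,0,-0.0005,0],[0,0,0,-0.0005,0]])

```text
time: 17.63
eef_pos: [532.8, -176.1, 75.9]
tool_rot: [1.986, 2.434, 0.0]
contact_force: [0.0, -0.3, 0.4]
grip_width: 0.901
gripper_force: 0.0
```

>>> jog_arm(targets=[[0,0,0,0,0],[0,0,0,0,0],[0,0,0,0.02,0],[0,0,0,0.05,0],[0,0,0,0.09,0],[0,0,0,0.13,0],[0,0,0,0.17,0],[0,0,0,0.2,0],[0,0,0,0.2,0]])

```text
time: 18.38
eef_pos: [535.8, -177.6, 282.4]
tool_rot: [1.981, 2.427, 0.009]
contact_force: [0.4, -0.1, -0.4]
grip_width: 0.998
gripper_force: 0.0
```

```bash
python3 - <<'E'
from h import *
from fit import rect
o=r.get_obs(); print(o["tool_rot"],o["eef_pos"],o["grip_width"])
for n in ["scene","side"]:
    p=shot(n); c=cloud(p); print(n,"top",rect(c,113,125,(533.5,-175.5),30)); save(p,n+"6.png",(220,170,330,280) if n=="scene" else (290,130,380,210),5)
    find(p,["key_handle","stand_hole"],tip_of)
E
```

```text
[1.98123534 2.42657574 0.00926259] [ 535.82326338 -177.57131936  282.44957535] 0.998095294252229
scene top (65, ((535.630615234375, -175.5545654296875), (17.415363311767578, 27.142974853515625), 15.10993766784668), array([ 536.1, -175.6], dtype=float32), np.float64(117.2))
key_handle call 0.59 [272. 221.] [ 536.  -175.    92.9]
stand_hole call 0.91 [273. 227.] [ 533.8 -175.2   55.4]
stand_hole call 0.71 [239. 177.] [ 354.  -140.8   61.2]
side top (33, ((532.8858642578125, -171.64852905273438), (14.981476783752441, 25.482315063476562), 9.902281761169434), array([ 532.4, -170.5], dtype=float32), np.float64(116.2))
key_handle call 0.52 [334. 154.] [ 531.8 -179.3   95.9]
stand_hole call 0.8 [390. 180.] [ 355.9 -140.6   55.2]
stand_hole call 0.71 [333. 166.] [ 533.  -170.5   57.4]
```

View pics/scene6.png

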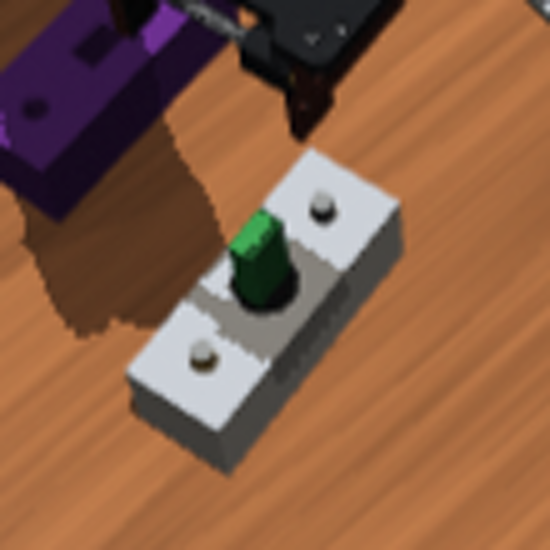

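The key is seated: handle top is at the same height as before and the cutters are still upright. On to the pin, with the fingers closing along the fixture's x so they clear the screw.

>>> jog_arm(targets=[[0,-0.002,0.02,0,-0.06],[0,-0.005,0.06,0,-0.12],[0,-0.008,0.1,0,-0.18],[0,-0.011,0.14,0,-0.24],[0,-0.014,0.18,0,-0.3],[0,-0.018,0.22,0,-0.31],[0,-0.021,0.26,0,-0.31],[0,-0.025,0.3,0,-0.31],[0,-0.029,0.34,0,-0.31],[0,-0.032,0.365,0,-0.31],[0,-0.032,0.378,0,-0.31],[0,-0.032,0.378,0,-0.31]])

```text
time: 19.68
eef_pos: [499.9, 204.8, 274.6]
tool_rot: [-2.332, -2.104, 0.003]
contact_force: [-0.1, -0.7, -0.6]
grip_width: 0.999
gripper_force: 0.0
```

>>> jog_arm(targets=[[0,0,0,0,0],[0,0,0,0,0],[0,0,0,0,0],[0,0,0,0,0]])

```text
time: 20.02
eef_pos: [501.3, 199.9, 276.0]
tool_rot: [2.341, 2.094, 0.0]
contact_force: [0.1, 0.4, 0.8]
grip_width: 1.001
gripper_force: 0.0
```

>>> jog_arm(targets=[[0,0,0.002,-0.03,0],[0,0,0.002,-0.06,0],[0,0,0.002,-0.09,0],[0,0,0.002,-0.12,0],[0,0,0.002,-0.145,0],[0,0,0.002,-0.165,0],[0,0,0.002,-0.18,0],[0,0,0.002,-0.188,0],[0,0,0.002,-0.192,0],[0,0,0.002,-0.192,0],[0,0,0.002,-0.192,0]])

```text
time: 20.93
eef_pos: [501.5, 203.8, 84.7]
tool_rot: [2.339, 2.097, 0.002]
contact_force: [-0.2, -0.1, 0.3]
grip_width: 1.001
gripper_force: 0.0
```

>>> jog_arm(targets=[[0,0,-0.001,0,0],[0,0,-0.001,0,0],[1,0,-0.001,0,0],[1,0,-0.001,0,0],[1,0,-0.001,0,0],[1,0,-0.001,0,0],[1,0,-0.001,0,0],[1,0,-0.001,0,0],[1,0,-0.001,0,0],[1,0,-0.001,0,0],[1,0,-0.001,0,0],[1,0,-0.001,0,0]], grip_force=30)

```text
time: 21.93
eef_pos: [500.8, 202.9, 83.9]
tool_rot: [2.338, 2.098, -0.0]
contact_force: [0.0, 0.7, 1.3]
grip_width: 0.281
gripper_force: 0.0
```

>>> jog_arm(targets=[[1,0,0,0,0],[1,0,0,0,0],[1,0,0,0,0],[1,0,0,0,0]])

```text
time: 22.27
eef_pos: [500.7, 202.9, 83.9]
tool_rot: [-2.338, -2.098, 0.0]
contact_force: [-1.0, 0.5, -0.3]
grip_width: 0.245
gripper_force: 30.0
```

>>> jog_arm(targets=[[1,0,0,0.001,0],[1,0,0,0.003,0],[1,0,0,0.005,0],[1,0,0,0.007,0],[1,0,0,0.009,0],[1,0,0,0.01,0],[1,0,0,0.01,0]], grip_force=40)

```text
time: 22.85
eef_pos: [500.7, 203.0, 94.1]
tool_rot: [-2.338, -2.098, -0.0]
contact_force: [-0.9, -0.0, -2.7]
grip_width: 0.243
gripper_force: 40.0
```

The force is just the pin's weight, so nothing is jamming. Continuing to 34 mm.

>>> jog_arm(targets=[[1,0,0,0.003,0],[1,0,0,0.006,0],[1,0,0,0.009,0],[1,0,0,0.012,0],[1,0,0,0.015,0],[1,0,0,0.018,0],[1,0,0,0.021,0],[1,0,0,0.023,0],[1,0,0,0.024,0],[1,0,0,0.024,0],[1,0,0,0.024,0],[1,0,0,0.024,0]])

```text
time: 23.85
eef_pos: [500.8, 202.9, 117.9]
tool_rot: [-2.338, -2.098, 0.0]
contact_force: [-0.5, -0.4, -2.5]
grip_width: 0.243
gripper_force: 40.0
```

```bash
python3 - <<'E'
from h import *
o=r.get_obs(); print(o["eef_pos"],o["contact_force"],o["gripper_force"])
ims=[]
for n in ["scene","side"]:
    p=shot(n); c=cloud(p); im=p["frame"].astype(int)
    m=(im[...,0]>im[...,1]+70)&(im[...,0]>im[...,2]+70)&(np.hypot(c[...,0]-501,c[...,1]-202)<14)&(c[...,2]>65); q=c[m]
    print(n,m.sum(),q.min(0).round(1) if len(q) else 0,q.max(0).round(1) if len(q) else 0)
    v=(357,140) if n=="scene" else (320,255)
    ims.append(cv2.resize(p["frame"][v[1]-45:v[1]+45,v[0]-45:v[0]+45][...,::-1],(400,400),interpolation=cv2.INTER_CUBIC))
cv2.imwrite("pics/end.png",np.hstack(ims))
E
```

```text
[500.79143975 202.91157755 117.86504118] [-0.54594075 -0.38720895 -2.47484707] 39.99947190284729
scene 0 0 0
side 0 0 0
```

View pics/end.png

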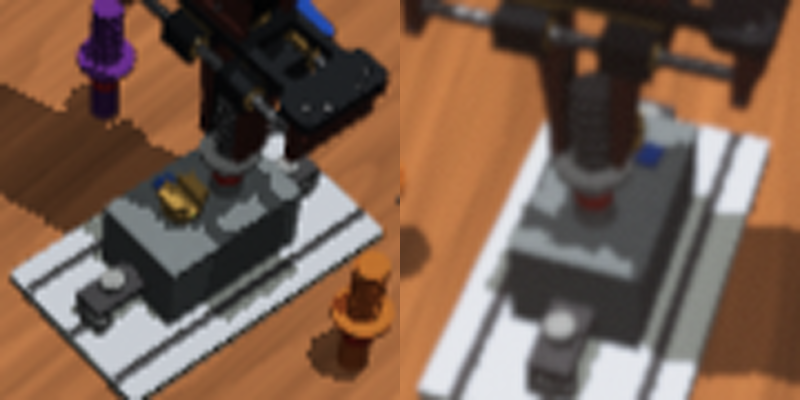

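The picture shows the red band below the flange in both halves, at (228,180) and (593,198), and the blue keeper swung clear. I'll check the flange height once before handing in.

```bash
python3 - <<'E'
from h import *
for n in ["scene","side"]:
    p=shot(n); c=cloud(p); im=p["frame"].astype(int)
    m=(np.hypot(c[...,0]-501,c[...,1]-202)<22)&(c[...,2]>72)&(c[...,2]<125)
    red=m&(im[...,0]>1.6*im[...,1])&(im[...,0]>1.6*im[...,2])&(c[...,2]<103)&(np.hypot(c[...,0]-501,c[...,1]-202)<14)
    print(n,"red z",c[red][:,2].round(0), "hist",np.histogram(c[m][:,2],range(72,126,4)))
E
```

```text
scene red z [87. 82. 84. 87. 87. 89. 86. 85. 79. 87.] hist (array([10,  2,  6,  6,  2,  0,  0,  5, 18, 30,  8,  8,  9]), array([ 72,  76,  80,  84,  88,  92,  96, 100, 104, 108, 112, 116, 120,
       124]))
side red z [89. 90. 89. 90. 89. 86. 83. 85. 87. 88. 87. 86. 83. 83. 83. 84. 82. 82.] hist (array([ 9,  8, 15,  9,  6,  0,  0,  9, 49, 43, 11, 19, 21]), array([ 72,  76,  80,  84,  88,  92,  96, 100, 104, 108, 112, 116, 120,
       124]))
```

The red band spans z 82–90 and the flange sits at about 104–110, so the lift is 34 mm with about 21 mm of shaft still in the bore.

```bash
python3 -c "
from workcell import order
print(order.finish_job())"
```

```text
the job is handed in; nothing more can be done
None
```

The job is handed in: the key unlocked the screw (keeper clear at about 1.46 rad) and is back in its stand, and the pin is held 34 mm up with the whole red band showing and about 21 mm of shaft still in the bore.

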